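Third hand for a kitchen drawer front

ROBOT

A 7-joint arm with a two-finger parallel gripper is mounted at the origin on the work surface. World frame = base frame: x ahead of the robot, y to its left, z up, the work surface at z = 0. Lengths are in m, angles in rad, forces in N, time in s.
With the tool pointing down it reaches from about 0.425 to 0.875 m from the base axis. Payload 4.7 kg.
Tool frame: the origin (TCP) lies midway between the tips of the shut fingers; the grasp point (between the pads) lies 19 mm behind it; z points along the fingers, y is the direction in which the jaws open and shut (so a half turn about z gives the same grasp; the last joint's range is limited). The gripper opens to 87 mm and grips with 3 to 60 N. Pads are 19 mm wide; open, the fingers measure 117 mm over their backs; the gripper's body (75 mm by 190 mm) begins 51 mm behind the grasp point.
Start: joints at [1.337, 0.321, -0.07, 1.45, 0.023, 1.371, -0.057], TCP at [0.159, -0.63, 0.19] pointing down, gripper open.
Joint ranges: [-2.86, 2.86], [-0.3, 2.09], [-1.38, 1.24], [0.06, 2.45], [-1.56, 4.7], [0.09, 2.05], [-2.69, 2.69]. Speed limits (rad/s): [2.57, 2.57, 3.14, 3.14, 3.14, 3.14, 3.14].

INTERFACE

Orientations are given as a rotation vector (axis times angle).
In Python, from bench import get_state, eyes, job gives the robot as it stands. The module is installed in compiled form; this text tells all that it offers.
- The arm moves only by the shell command python3 -m jog 'ROWS' [FORCE]. ROWS is JSON, a list that holds one entry, the list of rows, each a list of 5 numbers: the opening, from 0 (shut) to 1 (fully open), then the shift along the tool's x, y, z in units of 40 mm (1.0 is 40 mm), then the turn about the tool's z in units of 5 degrees (1.0 is 5 degrees). In form: [[[jaw, dx, dy, dz, turn], ...]]. A call has 1 to 10 rows; each row shifts and turns the commanded pose from where the row before left it, along the tool's axes as they then stand; what a row does not reach is not made up. A row lasts 1/8 s, in which the tool goes at most 62.5 mm and 10.7 degrees, less where a joint would pass 70% of its speed; a pose out of reach is approached as far as the arm can. A call is refused whole if a number of a shift passes 1 or a number of a turn 1, either way. A call with a gripper value outside its range is refused whole. The fingers move at their own pace and stop on an object; FORCE is the grip in N (left out, the last holds). Time passes only in rows, so rows that do not move let the fingers close. It gives the time, the measured TCP pose, the force and the opening at its end, in the units of the state.
- get_state(): the state, without advancing time (a new reading comes with each control period).
- eyes.get_image(name): name is "scene" or "top" or "wrist"; returns (picture, depth): 480x640x3 uint8, red, green, blue; 480x640 float32, m along the optical axis (not along the pixel's ray), 0 where there is no reading.
- eyes.camera_params(name): a dict with "camera_matrix" (3x3 intrinsics, pixels), "k1" (the pictures are not rectified: a ray, as slopes to the right and down, at radius r is drawn at 1 + k1 r^2 times it, then the intrinsics apply), "pose" (4x4, takes a point from camera to world coordinates); the wrist camera has in their place "mount" (4x4, takes a point from camera to tool coordinates, whose origin is the TCP and whose axes are the flange's). Camera axes: x right, y down, z forward; pixel columns grow to the right and rows downward; lengths in m; the calibration is good to about 2 mm. A picture is of the moment at which its call begins: read the wrist's pose just before it. camera_params takes no time and is no camera call.
- job.close_job(): hands the job in, once; it reports no verdict.
The state is a dict: "time": time; "joint_positions": joint angles; "qd": joint speeds; "joint_torque": joint torques, N m; "position": TCP position; "tool_rot": TCP orientation; "ft_force": force on the tool from outside, world axes, zero at the start; "torque": the same for the moment, N m; "grip_width": opening from 0.0 (shut) to 1.0 (fully open).
Only numpy, scipy, OpenCV 4.12 (cv2) and the standard library are available. Lean on these libraries where they do the work, as an engineer would, in place of code of your own. Each camera call takes 0.05 s, during which the arm holds its last target. There are 200 camera calls.

TASK

I am about to screw the loose front back onto the kitchen drawer. Slide the drawer front (the rectangular bamboo board with the knob) straight up out of the slotted plate rack by its top edge, carry it to the open end of the drawer box and press it flat against the ends of the two sides, knob outwards, centred, its lower edge level with the underside of the box and so clear of the counter, with a steady push of about 10 newtons. Keep pressing for two seconds and finish your program still gripping and pressing it, do not let go, and leave the rack and everything else where they stand.

Things in the scene. Friction and masses are not known exactly. Their poses are not given: they have to be found in the camera images.
- front: drawer front: bamboo board 220 wide (its y) x 140 high (z, up) x 12 mm thick (x), 0.2 to 0.35 kg. Origin: middle of the lower edge, mid-thickness. A wooden knob is on its outer -x face; the plain +x face goes against the box. Starts upright in a rack slot, 2 mm play each side, lower edge 30 mm above the counter, knob to about the robot's left (+y); its upper 60 mm stand above the dowels.
- front_top (a point): middle of the drawer front's top edge, 140 mm above its origin. The place to grip: fingers across the 12 mm, their tips at most 50 mm below this edge so that they clear knob and dowels
- front_knob (a point): end of the turned knob (26 mm across, 25 mm proud) on the drawer front's outer face: 31 mm from the board's mid-plane along -x, 70 mm above the lower edge
- box: open plywood drawer box, front missing; stands on two 20 mm battens, weighed down by a granite mortar inside (does not budge). Open end faces its -x, roughly the robot's left (+y). Origin on the counter under the middle of the open end, x into the box, z up. Sides 260 long, 12 thick, 20 to 120 mm above the counter, 180 mm over their outsides; the front presses on their square ends at x = 0.
- seat (a point): where the drawer front's origin belongs (same axes and yaw as the box): centred, 20 mm above the counter, level with the underside of the box, 6 mm before the side ends, so hard contact begins as the front's origin reaches x = 0 here. Behind it the opening is 116 mm wide between corner screw blocks, free for a finger 90 mm deep above the bottom board (36 mm above counter); pestle to 180 mm high farther back
- rack: loose bamboo plate rack, 1 kg, origin on the counter under its middle: two rails along its x, 220 mm long, at y = +-50 mm, tops 30 mm high, each with 8 upright dowels of 8 mm at x = +-12, 36, 60, 84 mm, tops 110 mm high; slots 16 mm wide. The drawer front stands in the slot at x = -48 or +48 mm, the round board in the other.
- board: round bamboo serving board, 160 mm across, 12 mm thick, standing in the rack 96 mm from the drawer front, top 178 mm above the counter; leave it. Origin 68 mm below its centre.
- kettle: squat aluminium kettle, 170 mm across, 182 mm high with its handle; leave it
- jar: lidded glass jar with a wire latch, 96 mm across, 139 mm high; leave it
- mug: white enamel mug, 82 mm across, 80 mm high; leave it
- filter_cap: white plastic filter cap, 66 mm across, 34 mm high; leave it
- coaster_a: round bamboo coaster, 94 mm across, 8 mm thick, flat on the counter; leave it
- coaster_b: as coaster_a
- coaster_c: as coaster_a

How it is judged:
On the way, in this order (a step that is already met when the one before it is completed fails the run):
1. the drawer front has been drawn up out of its slot: its lower edge is above the dowel tops, over the rack, upright and gripped (z of front in the frame of rack above 0.111 m and horizontal distance between front and rack below 0.1 m and angle between front's own z axis and vertical below 0.3 rad and contact force between the fingers and front above 1 N), for 0.1 s.
2. the drawer front is in place and pressed against the box with 5 to 18 N, for two seconds (x of front in the frame of seat between -0.006 and 0.006 m and y of front in the frame of seat between -0.008 and 0.008 m and z of front in the frame of seat between -0.008 and 0.008 m and x of front_knob in the frame of seat below -0.015 m and angle between the x axis of front and the x axis of box, either way round below 0.03 rad and angle between the z axis of front and the z axis of box, either way round below 0.04 rad and contact force between front and box between 5 and 18 N and contact force between the fingers and front above 3 N and height (world z) of front above 0.008 m), for 2 s.
At the end, for the whole second after the job is handed in: The gripped drawer front is still, pressed against the drawer box with 5 to 18 N, its origin within 8 mm of the seat sideways and in height and within 6 mm along the push, flat to within 0.03 rad, level to within 0.04 rad, knob outwards, carried clear of the counter by the gripper (all of step 2 and linear speed of front below 0.01 m/s); the arm keeps its last pose, push and grip.
It fails at once if the rack was dragged or tipped (distance of rack from where it was at the start of the episode above 0.04 m or angle between rack's own z axis and vertical above 0.2 rad).
It fails at once if something that should be left alone was moved (distance of any of kettle, jar, mug, filter_cap, coaster_a, coaster_b, coaster_c, board from where it was at the start of the episode above 0.04 m).
It also fails if it takes over 58 s, if anything falls off the work surface, if the arm or the gripper's body presses on something with over 40 N, if the wrist force passes 120 N, or if a joint passes its speed limit or range.

## Working session

There is one attempt and no reset: what is moved stays moved. The work goes in short steps, Python scripts to look and compute and a shell command to move; the robot and the scene stay as the last step left them, time stands still between calls to the robot, and variables do not carry over. Pictures are saved under pics/ and viewed, about 8 in all and at most 12, crops included, and the job is handed in when it is done.

```bash
mkdir -p pics
cat > h.py <<'E'
import numpy as np, cv2
from bench import get_state, eyes, job
from scipy.spatial.transform import Rotation as R
def cam(n):
    p=eyes.camera_params(n); return p
def cloud(n, st=None):
    p=eyes.camera_params(n); K=np.array(p["camera_matrix"]); k1=p["k1"]
    if n=="wrist":
        s=get_state(); T=np.eye(4); T[:3,:3]=R.from_rotvec(s["tool_rot"]).as_matrix(); T[:3,3]=s["position"]; T=T@np.array(p["mount"])
    else: T=np.array(p["pose"])
    im,d=eyes.get_image(n)
    v,u=np.mgrid[0:480,0:640].astype(np.float32)
    xy=cv2.undistortPoints(np.stack([u.ravel(),v.ravel()],1)[:,None].astype(np.float64),K,np.array([k1,0,0,0,0.]))[:,0]
    P=np.c_[xy,np.ones(len(xy))]*d.reshape(-1,1)
    W=(P@T[:3,:3].T+T[:3,3]).reshape(480,640,3); W[d==0]=np.nan
    return im,d,W
def save(n,im): cv2.imwrite("pics/"+n,im[:,:,::-1])
E
python3 - <<'E'
from h import *
s=get_state(); print({k:np.round(v,3) for k,v in s.items()})
print(np.round(R.from_rotvec(s["tool_rot"]).as_matrix(),3))
for n in ("top","scene"):
    im,d,W=cloud(n); save(n+"0.png",im); np.save(n+".npy",W); print(n,np.round(cam(n)["pose"],3).tolist(), cam(n)["camera_matrix"],cam(n)["k1"])
print(np.round(cam("wrist")["mount"],3))
E
```

```text
{'time': np.float64(0.0), 'joint_positions': array([ 1.337,  0.322, -0.07 ,  1.452,  0.023,  1.371, -0.057]), 'qd': array([ 0.001, -0.002,  0.   , -0.   , -0.   ,  0.   ,  0.001]), 'joint_torque': array([-1.0000e-03, -4.9128e+01, -4.0400e-01, -3.1253e+01, -6.4000e-02,
        4.4000e-02,  0.0000e+00]), 'position': array([ 0.159, -0.63 ,  0.189]), 'tool_rot': array([-3.116, -0.388,  0.   ]), 'ft_force': array([-0.276, -0.403, -0.134]), 'torque': array([-0.015, -0.036,  0.051]), 'grip_width': np.float64(0.998)}
[[ 0.969  0.245 -0.001]
 [ 0.245 -0.969  0.002]
 [-0.    -0.002 -1.   ]]
top [[-0.055, -0.977, 0.208, 0.233], [-0.998, 0.054, -0.011, -0.084], [-0.001, -0.208, -0.978, 1.648], [0.0, 0.0, 0.0, 1.0]] [[617.9030451    0.         312.11605598]
 [  0.         617.9030451  243.42482218]
 [  0.           0.           1.        ]] -0.18902645786312622
scene [[-0.672, 0.579, -0.462, 1.156], [0.741, 0.538, -0.403, 0.434], [0.016, -0.613, -0.79, 1.112], [0.0, 0.0, 0.0, 1.0]] [[445.65713081   0.         317.52700924]
 [  0.         445.65713081 240.74079834]
 [  0.           0.           1.        ]] -0.09614472914369372
[[ 0.001 -0.959 -0.284  0.079]
 [ 1.     0.001  0.     0.   ]
 [-0.    -0.284  0.959 -0.194]
 [ 0.     0.     0.     1.   ]]
```

View pics/top0.png

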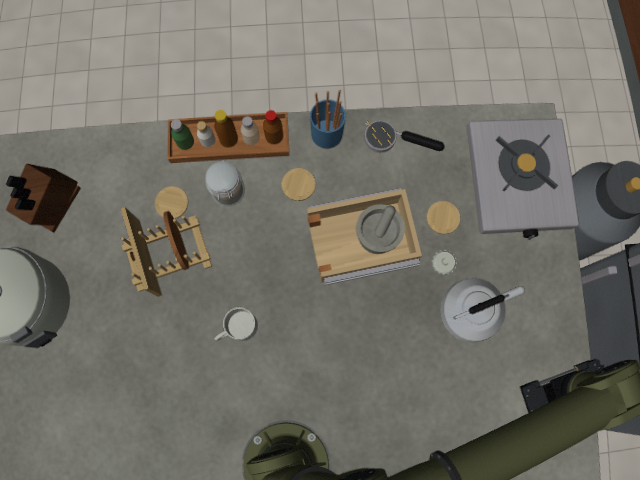

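View pics/scene0.png

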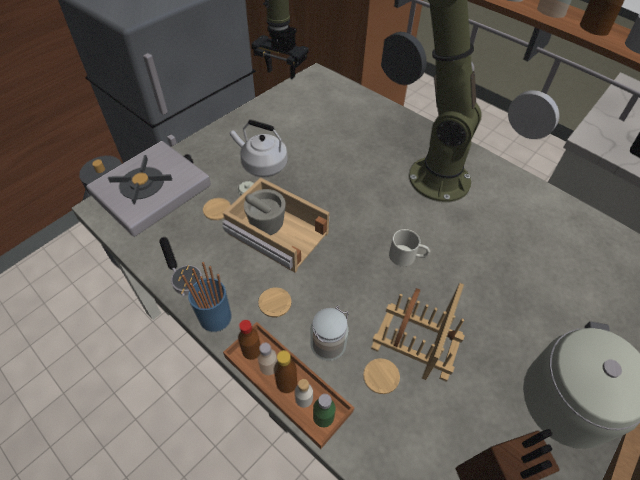

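The top view shows the rectangular front in the left slot of the rack, from (125,210) to (158,293), with its knob at (130,257). The round board is at (176,240). The box's open end, with its corner blocks, faces left at (312,219)–(323,268). Next I'll fit these from depth.

Run:
```python
from h import *
for n in("top","scene"):
    W=np.load(n+".npy").reshape(-1,3)
    def sel(x0,x1,y0,y1,z0,z1):
        m=(W[:,0]>x0)&(W[:,0]<x1)&(W[:,1]>y0)&(W[:,1]<y1)&(W[:,2]>z0)&(W[:,2]<z1); return W[m]
    def rect(nm,P):
        r=cv2.minAreaRect(P[:,:2].astype(np.float32)); b=cv2.boxPoints(r)
        print(n,nm,len(P),"c",np.round(r[0],4),"size",np.round(r[1],4),"ang",round(r[2],2),"z",np.round(np.percentile(P[:,2],[5,50,95]),4)); print(np.round(b,3).tolist())
    C=W[(W[:,2]>0.02)&(W[:,2]<.4)&(W[:,0]>.3)&(W[:,0]<.75)]
    P=sel(.3,.8,.15,.5,.162,.177)
    lab=None
    # cluster front vs board by grid components
    def comps(P,res=.004):
        ij=((P[:,:2]-[.2,-.6])/res).astype(int); g=np.zeros((200,300),np.uint8); g[ij[:,0],ij[:,1]]=255
        g=cv2.dilate(g,np.ones((3,3))); k,l=cv2.connectedComponents(g); L=l[ij[:,0],ij[:,1]]
        return [P[L==i] for i in range(1,k) if (L==i).sum()>15]
    for Q in comps(P): rect("hi",Q)
    for Q in comps(sel(.3,.75,-.25,.12,.112,.127)): rect("box",Q)
    for Q in comps(sel(.3,.8,.1,.5,.022,.036)): rect("rail",Q)
    for Q in comps(sel(.3,.8,.1,.5,.1,.113)): rect("dowel",Q)
```

```text
top hi 434 c [0.5618 0.3431] size [0.2199 0.0158] ang 16.29 z [0.1633 0.1685 0.1737]
[[0.45399999618530273, 0.3199999928474426], [0.4580000042915344, 0.3050000071525574], [0.6700000166893005, 0.3659999966621399], [0.6650000214576721, 0.38100001215934753]]
top hi 168 c [0.5889 0.2514] size [0.1004 0.0141] ang 17.25 z [0.1629 0.1699 0.1763]
[[0.5389999747276306, 0.24300000071525574], [0.5429999828338623, 0.23000000417232513], [0.6389999985694885, 0.25999999046325684], [0.6349999904632568, 0.27300000190734863]]
top box 258 c [ 0.4869 -0.1841] size [0.0143 0.1338] ang 9.2 z [0.1138 0.1191 0.124 ]
[[0.4690000116825104, -0.11900000274181366], [0.4909999966621399, -0.25099998712539673], [0.5049999952316284, -0.24899999797344208], [0.4830000102519989, -0.11699999868869781]]
top box 80 c [ 0.5844 -0.2316] size [0.0349 0.103 ] ang 89.09 z [0.1132 0.1239 0.1266]
[[0.5329999923706055, -0.24799999594688416], [0.6359999775886536, -0.25], [0.6359999775886536, -0.2150000035762787], [0.5329999923706055, -0.21299999952316284]]
top box 310 c [ 0.6549 -0.1713] size [0.0151 0.1576] ang 9.03 z [0.1139 0.1
[... 6739 characters left out ...]
7  0.112 ]
[[0.5320000052452087, 0.24400000274181366], [0.546999990940094, 0.22300000488758087], [0.5590000152587891, 0.23199999332427979], [0.5440000295639038, 0.2529999911785126]]
scene dowel 23 c [0.6493 0.2439] size [0.0084 0.0286] ang 6.71 z [0.1023 0.1086 0.1123]
[[0.6430000066757202, 0.257999986410141], [0.6470000147819519, 0.2290000021457672], [0.6549999713897705, 0.23000000417232513], [0.6520000100135803, 0.2590000033378601]]
scene dowel 150 c [0.7683 0.1441] size [0.0397 0.0821] ang 41.38 z [0.1007 0.106  0.1112]
[[0.7260000109672546, 0.16200000047683716], [0.781000018119812, 0.10000000149011612], [0.8100000023841858, 0.12600000202655792], [0.7559999823570251, 0.18799999356269836]]
```

Front: top middle (0.563, 0.343), z 0.170, width axis 16.1°, size 0.220 x 0.012, which matches. Box: open end middle near (0.560, -0.104), yaw about -81°. I'll rise, head for the box and take a close look from above on the way.

```bash
python3 -m jog '[[[1,0.5,-0.2,-1,0],[1,0.9,-0.4,-0.8,0],[1,0.9,-0.45,-0.5,0],[1,0.9,-0.45,-0.5,0],[1,0.9,-0.45,-0.4,0],[1,0.9,-0.45,-0.4,0],[1,0.9,-0.5,0,0],[1,0.9,-0.5,0,0],[1,0.9,-0.5,0,0],[1,0.9,-0.5,0,0]]]'
```

```text
time: 1.35
position: [0.4504, -0.3741, 0.3339]
tool_rot: [-3.117, -0.388, 0.001]
ft_force: [-0.1, -0.9, 0.3]
grip_width: 0.998
```

```bash
python3 -m jog '[[[1,0.9,-0.8,0,0],[1,0.9,-0.9,0,0],[1,0.8,-0.9,0,0],[1,0.4,-1,0,0],[1,0.3,-1,0,0],[1,0,-1,0,0],[1,0,-1,0,0],[1,0,0,0,0]]]'
```

```text
time: 2.35
position: [0.5126, -0.0827, 0.3348]
tool_rot: [-3.116, -0.398, -0.001]
ft_force: [0.8, -0.3, -0.2]
grip_width: 1.0
```

Run:
```python
from h import *
im,d,W=cloud("wrist"); save("w1.png",im); np.save("w1.npy",W)
P=W.reshape(-1,3)
m=(np.abs(P[:,2]-.12)<.006)&(P[:,0]>.42)&(P[:,0]<.72)&(P[:,1]<-.05)&(P[:,1]>-.35)
Q=P[m]; print(len(Q))
for lo,hi in((.44,.52),(.62,.7)):
    S=Q[(Q[:,0]>lo)&(Q[:,0]<hi)&(Q[:,1]>-.25)]
    r=cv2.minAreaRect(S[:,:2].astype(np.float32)); print(len(S),np.round(r[0],4),np.round(r[1],4),r[2],np.round(np.median(S[:,2]),4));print(np.round(cv2.boxPoints(r),4).tolist())
```

```text
8659
1453 [ 0.4887 -0.1834] [0.0128 0.1357] 8.760124206542969 0.1194
[[0.47200000286102295, -0.11729999631643295], [0.4927000105381012, -0.2513999938964844], [0.5054000020027161, -0.24950000643730164], [0.4846999943256378, -0.11540000140666962]]
2391 [ 0.6389 -0.1737] [0.0503 0.1607] 7.994119167327881 0.1196
[[0.6028000116348267, -0.09759999811649323], [0.6251000165939331, -0.2567000091075897], [0.675000011920929, -0.24969999492168427], [0.6527000069618225, -0.09059999883174896]]
```

View pics/w1.png

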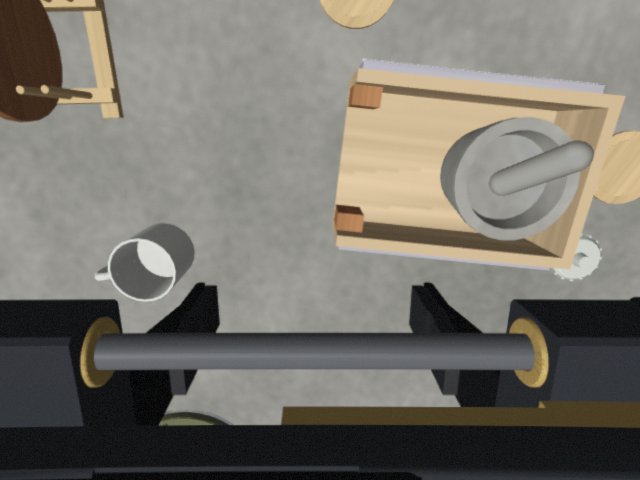

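The wrist view shows the box's open end between the blocks at (365,92) and (349,219), with the side ends at (360,72) and (340,243), and nothing in front of it. Next, over to the rack.

```bash
python3 -m jog '[[[1,0.4,-0.95,0,-0.3],[1,0.4,-1,0,0],[1,0.4,-1,0,0],[1,0.4,-1,0,0],[1,0.4,-1,0,0],[1,0.4,-1,0,0],[1,0.4,-1,0,0],[1,0.4,-1,0,0],[1,0.35,-1,0,0],[1,0.3,-1,0,0]]]'; python3 -m jog '[[[1,0,0,0,0],[1,0,0,0,0]]]'
python3 - <<'E'
from h import *
P=np.load("w1.npy").reshape(-1,3)
c=np.array([.5624,-.104]); th=np.deg2rad(-81.4)
x=np.array([np.cos(th),np.sin(th)]); y=np.array([-x[1],x[0]])
L=np.c_[(P[:,:2]-c)@x,(P[:,:2]-c)@y,P[:,2]]
for lo,hi in((-.105,-.066),(.079,.105)):
    S=L[(np.abs(L[:,2]-.12)<.005)&(L[:,1]>lo)&(L[:,1]<hi)&(L[:,0]>.04)&(L[:,0]<.22)]
    f=cv2.fitLine(S[:,:2].astype(np.float32),cv2.DIST_HUBER,0,.01,.01).ravel()
    print("side",len(S),"y@0",f[3]-f[2]*f[1]/f[0],"deg",np.degrees(np.arctan(f[1]/f[0])),"y pct",np.percentile(S[:,1],[2,98]))
    E=L[(np.abs(L[:,2]-.12)<.004)&(L[:,1]>lo)&(L[:,1]<hi)&(np.abs(L[:,0])<.03)]; print("end x",np.percentile(E[:,0],[0.5,2,5]))
s=get_state(); print(np.degrees(2*np.arctan2(-s["tool_rot"][1],-s["tool_rot"][0])),s["position"])
im,d,W=cloud("wrist"); save("w2.png",im)
P=W.reshape(-1,3); Q=P[(np.abs(P[:,2]-.17)<.004)&(P[:,0]>.42)&(P[:,0]<.7)&(P[:,1]>.28)&(P[:,1]<.42)]
r=cv2.minAreaRect(Q[:,:2].astype(np.float32)); print(len(Q),r,np.median(Q[:,2])); print(cv2.boxPoints(r))
f=cv2.fitLine(Q[:,:2].astype(np.float32),cv2.DIST_HUBER,0,.01,.01).ravel(); print(f,np.degrees(np.arctan(f[1]/f[0])))
E
```

```text
time: 3.65
position: [0.5564, 0.3372, 0.333]
tool_rot: [3.112, 0.424, -0.002]
ft_force: [-0.2, 0.1, 0.6]
grip_width: 1.005
time: 3.9
position: [0.5558, 0.3361, 0.3334]
tool_rot: [3.111, 0.426, -0.002]
ft_force: [0.6, 0.1, 0.0]
grip_width: 1.0
side 1878 y@0 -0.08435395 deg 0.07864498 y pct [-0.09052908 -0.07851978]
end x [-0.00028004  0.00015683  0.0010431 ]
side 2188 y@0 0.08425668 deg 0.018523883 y pct [0.07920004 0.08939095]
end x [0.00046421 0.0006809  0.00159624]
-344.42409836842165 [0.55575777 0.33614485 0.3333809 ]
3035 ((0.5629234313964844, 0.34402576088905334), (0.21896201372146606, 0.01200012769550085), 16.300090789794922) 0.1693348752913864
[[0.45615903 0.3190568 ]
 [0.45952705 0.30753905]
 [0.66968787 0.3689947 ]
 [0.66631985 0.38051248]]
[0.9599462  0.28018433 0.57253855 0.34681663] 16.271208
```

View pics/w2.png

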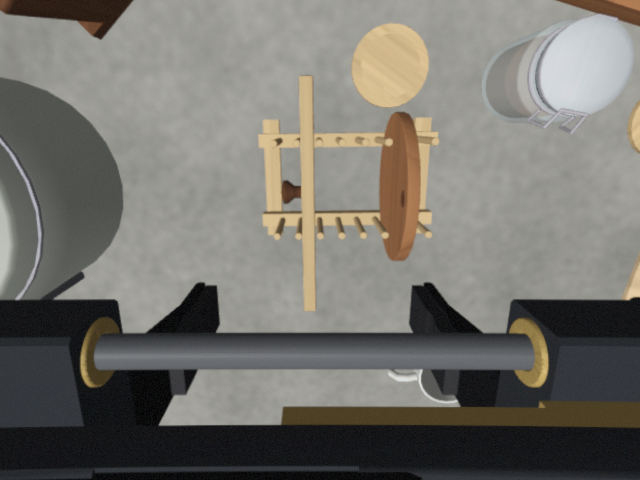

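The front's measurement agrees: centre (0.563, 0.344), 16.3°, size 0.219 x 0.012, top z 0.169. In the picture its edge runs from (306,76) to (310,310), and the knob is at (290,191), facing left. The jaws will straddle it, so I'll descend.

```bash
python3 -m jog '[[[1,0.1,-0.07,0.4,-0.14],[1,0.13,-0.07,0.8,0],[1,0,0,0.8,0],[1,0,0,0.7,0],[1,0,0,0.6,0],[1,0,0,0.3,0],[1,0,0,0,0],[1,0,0,0,0]]]' 30
python3 - <<'E'
from h import *
s=get_state(); a=2*np.arctan2(s["tool_rot"][1],s["tool_rot"][0]); p=s["position"]
X=np.array([np.cos(a),np.sin(a)]);Y=np.array([X[1],-X[0]]); e=np.array([.563,.344])-p[:2]
print(np.degrees(a),"units x,y",e@X/.04,e@Y/.04,"z",(p[2]-.124)/.04)
E
```

```text
time: 4.95
position: [0.5624, 0.346, 0.1913]
tool_rot: [-3.109, -0.447, -0.002]
ft_force: [0.1, 0.1, -0.1]
grip_width: 1.001
-343.61846864532157 units x,y -0.0004992912321269843 0.05155872146290055 z 1.6836400235253928
```

```bash
python3 -m jog '[[[1,0,0.05,0.5,0],[1,0,0,0.6,0],[1,0,0,0.5,0],[1,0,0,0.08,0],[1,0,0,0,0],[0,0,0,0,0],[0,0,0,0,0],[0,0,0,0,0],[0,0,0,0,0],[0,0,0,0,0]]]' 30; python3 -m jog '[[[0,0,0,0,0],[0,0,0,0,0],[0,0,0,0,0],[0,0,0,0,0]]]' 50
```

```text
time: 6.2
position: [0.5624, 0.3438, 0.1231]
tool_rot: [3.109, 0.448, 0.0]
ft_force: [0.6, -0.0, -0.9]
grip_width: 0.516
time: 6.7
position: [0.5624, 0.3438, 0.1231]
tool_rot: [3.109, 0.448, -0.0]
ft_force: [0.1, 0.7, -0.5]
grip_width: 0.132
```

Gripped (0.132 × 87 mm ≈ 11.5 mm). Now straight up.

```bash
python3 -m jog '[[[0,0,0,-0.2,0],[0,0,0,-0.3,0],[0,0,0,-0.4,0],[0,0,0,-0.4,0],[0,0,0,-0.4,0],[0,0,0,-0.4,0],[0,0,0,-0.2,0],[0,0,0,0,0],[0,0,0,0,0],[0,0,0,0,0]]]'; python3 -m jog '[[[0,0,0,-0.4,0],[0,0,0,-0.6,0],[0,0,0,-0.6,0],[0,0,0,-0.6,0],[0,0,0,-0.2,0],[0,0,0,0,0],[0,0,0,0,0]]]'
python3 - <<'E'
from h import *
s=get_state(); print(s["torque"],s["ft_force"])
im,d,W=cloud("scene"); save("s1.png",im[150:450,300:620])
E
```

```text
time: 7.95
position: [0.5621, 0.3435, 0.2142]
tool_rot: [3.109, 0.448, -0.002]
ft_force: [0.3, -0.4, -2.2]
grip_width: 0.13
time: 8.82
position: [0.5622, 0.3435, 0.31]
tool_rot: [3.109, 0.448, -0.002]
ft_force: [-0.4, 0.1, -3.0]
grip_width: 0.132
[-0.0206511   0.02565377 -0.01863813] [-0.43903615  0.13711761 -2.95976315]
```

View pics/s1.png

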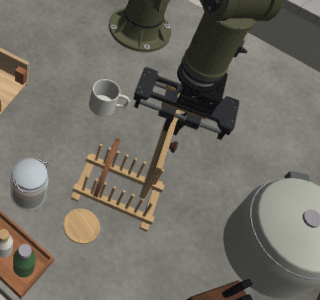

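The front is clear of the rack, upright and gripped, and the rack and round board haven't moved. Now I'll carry it to a point 60 mm in front of the box opening.

```bash
python3 -m jog '[[[0,-0.15,0.5,0,0],[0,-0.3,0.9,0,0],[0,-0.3,1,0,0],[0,-0.3,1,0,0],[0,-0.3,1,0,0],[0,-0.3,1,0,0],[0,-0.3,1,0,0],[0,-0.3,1,0,0],[0,-0.3,0.9,0,0],[0,-0.3,0.6,0,0]]]'; python3 -m jog '[[[0,-0.07,0.2,0,0.5],[0,0,0,0,0.6],[0,0,0,0.6,0.43],[0,0,0,0.8,0],[0,0,0,0.8,0],[0,0,0,0.5,0],[0,0,0,0,0],[0,0,0,0,0]]]'
cat > e.py <<'E'
from h import *
s=get_state(); r=s["tool_rot"]; a=2*np.arctan2(r[1],r[0]); p=s["position"]
X=np.array([np.cos(a),np.sin(a)]);Y=np.array([X[1],-X[0]])
yaw=np.degrees(a)%360
e=np.array([.5525,-.0388])-p[:2]
print("yaw",yaw,"turn units",(yaw-8.65)/5,"to pre x,y",e@X/.04,e@Y/.04,"z->.113",(p[2]-.113)/.04, "F",np.round(s["ft_force"],1))
E
python3 e.py
```

```text
time: 10.12
position: [0.553, -0.0324, 0.3101]
tool_rot: [3.11, 0.444, -0.003]
ft_force: [-0.6, 0.4, -2.8]
grip_width: 0.136
time: 11.12
position: [0.5538, -0.0374, 0.2041]
tool_rot: [-3.132, -0.241, -0.002]
ft_force: [0.9, -0.6, -2.0]
grip_width: 0.132
yaw 8.78139227132391 turn units 0.026278454264781814 to pre x,y -0.03746177449421758 0.02921459722179787 z->.113 2.2768624125033465 F [ 0.9 -0.6 -2. ]
```

```bash
python3 -m jog '[[[0,-0.04,0,0.4,0.03],[0,0,0,0.6,0],[0,0,0,0.6,0],[0,0,0,0.4,0],[0,0,0,0.2,0],[0,0,0,0,0],[0,0,0,0,0]]]'; python3 e.py
cat > m.py <<'E'
from h import *
import sys
th=np.deg2rad(-81.35); x=np.array([np.cos(th),np.sin(th)]); y=np.array([-x[1],x[0]]); c=np.array([.5615,-.0981])
tag=sys.argv[1]; ims={}
for n in("wrist","top","scene"):
    im,d,W=cloud(n); ims[n]=im; P=W.reshape(-1,3); P=P[~np.isnan(P[:,0])]
    L=np.c_[(P[:,:2]-c)@x,(P[:,:2]-c)@y,P[:,2]]
    Q=L[(L[:,2]>.135)&(L[:,2]<.175)&(L[:,0]>-.09)&(L[:,0]<.02)&(np.abs(L[:,1])<.13)&(np.abs(L[:,1])>.025)]
    if len(Q)<20: print(n,"few",len(Q)); continue
    zt=np.percentile(Q[:,2],98); T=Q[Q[:,2]>zt-.008]
    f=cv2.fitLine(T[:,:2].astype(np.float32),cv2.DIST_HUBER,0,.01,.01).ravel()
    print(n,len(T),"ztop",round(zt,4),"med",np.round(np.median(T[:,2]),4),"x@y0",np.round(f[2]-f[3]*f[0]/f[1],4),"yawerr deg",np.round(-np.degrees(np.arctan(f[0]/f[1])),2),"y ends",np.round(np.percentile(T[:,1],[1,99]),4),"x rng",np.round(np.percentile(T[:,0],[2,98]),4))
    S=L[(np.abs(L[:,2]-.12)<.005)&(L[:,0]>-.02)&(L[:,0]<.2)]
    for lo,hi in((-.1,-.075),(.075,.1)):
        q=S[(S[:,1]>lo)&(S[:,1]<hi)]; 
        if len(q)>20: print("   side",len(q),np.round(np.percentile(q[:,0],2),4),"y",np.round(np.percentile(q[:,1],[3,97]),4))
save(tag+"w.png",ims["wrist"]); save(tag+"s.png",ims["scene"][120:300,190:470])
E
python3 m.py p
```

```text
time: 12.0
position: [0.5523, -0.0386, 0.116]
tool_rot: [3.132, 0.235, 0.002]
ft_force: [0.0, -0.5, -3.2]
grip_width: 0.133
yaw 8.592466932642562 turn units -0.011506613471487626 to pre x,y 0.0035295819257429996 0.006336045634942893 z->.113 0.07524012173555777 F [ 0.  -0.5 -3.2]
wrist 8674 ztop 0.1638 med 0.1625 x@y0 -0.0602 yawerr deg -0.13 y ends [-0.0401  0.1095] x rng [-0.0658 -0.0543]
   side 1846 0.0538 y [-0.0891 -0.078 ]
   side 5274 0.0064 y [0.0774 0.0891]
top few 0
scene 132 ztop 0.167 med 0.1643 x@y0 -0.0603 yawerr deg 0.14 y ends [0.0266 0.11  ] x rng [-0.0661 -0.0539]
   side 116 0.0569 y [-0.0926 -0.078 ]
   side 292 0.0097 y [0.0767 0.0901]
```

View pics/pw.png

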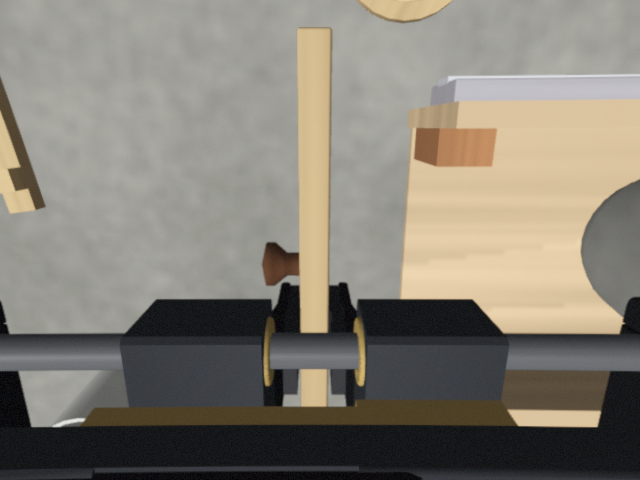

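Lined up: the front is 60.2 mm out, its far end is at y +0.1095 (expected 0.110), the yaw error is about 0.1°, and the top at 0.163 is 3 mm high. The picture shows the board edge at (315,30)–(315,400), its knob at (280,262), facing away from the box, and the side end at (410,110). Now the approach, then a slow creep.

```bash
python3 -m jog '[[[0,0,0.2,0.07,0],[0,0,0.3,0,0],[0,0,0.3,0,0],[0,0,0.2,0,0],[0,0,0.15,0,0],[0,0,0.1,0,0],[0,0,0,0,0],[0,0,0,0,0],[0,0,0,0,0]]]' 60; python3 e.py; python3 -m jog '[[[0,0,0.05,0,0],[0,0,0.05,0,0],[0,0,0,0,0],[0,0,0,0,0]]]'; python3 e.py
```

```text
time: 13.28
position: [0.559, -0.0876, 0.1124]
tool_rot: [3.133, 0.237, 0.0]
ft_force: [-0.3, -0.5, -3.0]
grip_width: 0.131
yaw 8.63708882778847 turn units -0.0025822344423062304 to pre x,y 0.021414995013809827 -1.2303741728867907 z->.113 -0.015740235606827302 F [-0.3 -0.5 -3. ]
time: 13.78
position: [0.5596, -0.092, 0.1123]
tool_rot: [3.133, 0.235, -0.0]
ft_force: [0.4, 0.0, -3.0]
grip_width: 0.134
yaw 8.595726439450045 turn units -0.010854712109991027 to pre x,y 0.02267762309375283 -1.3412582800599653 z->.113 -0.017147510936145124 F [ 0.4  0.  -3. ]
```

```bash
python3 -m jog '[[[0,0.02,0.05,0,0],[0,0,0.04,0,0],[0,0,0,0,0],[0,0,0,0,0]]]'; python3 e.py; python3 -m jog '[[[0,0,0.02,0,0],[0,0,0,0,0],[0,0,0,0,0]]]'
```

```text
time: 14.28
position: [0.561, -0.0954, 0.1123]
tool_rot: [-3.133, -0.235, 0.0]
ft_force: [-0.6, 0.1, -2.2]
grip_width: 0.127
yaw 8.597349105491162 turn units -0.010530178901767684 to pre x,y 0.002306574304735368 -1.4300400569913827 z->.113 -0.017034643153494497 F [-0.6  0.1 -2.2]
time: 14.65
position: [0.5611, -0.0962, 0.1123]
tool_rot: [3.133, 0.236, -0.0]
ft_force: [-0.0, -0.1, -2.8]
grip_width: 0.133
```

```bash
for i in 1; do python3 -m jog '[[[0,0,0.02,0,0],[0,0,0,0,0],[0,0,0,0,0]]]'; python3 -m jog '[[[0,0,0.02,0,0],[0,0,0,0,0],[0,0,0,0,0]]]'; done
```

```text
time: 15.02
position: [0.5612, -0.097, 0.1123]
tool_rot: [3.133, 0.235, -0.0]
ft_force: [-0.6, 0.3, -2.6]
grip_width: 0.132
time: 15.4
position: [0.5613, -0.0978, 0.1124]
tool_rot: [3.133, 0.236, 0.0]
ft_force: [0.0, -0.1, -3.6]
grip_width: 0.131
```

```bash
python3 -m jog '[[[0,0,0.02,0,0],[0,0,0,0,0],[0,0,0,0,0]]]'; python3 -m jog '[[[0,0,0.01,0,0],[0,0,0,0,0],[0,0,0,0,0]]]'
```

```text
time: 15.78
position: [0.5614, -0.0982, 0.1123]
tool_rot: [-3.132, -0.236, 0.0]
ft_force: [0.5, 0.2, -1.6]
grip_width: 0.132
time: 16.15
position: [0.5614, -0.0983, 0.1124]
tool_rot: [-3.132, -0.236, 0.0]
ft_force: [-1.1, 2.9, -1.0]
grip_width: 0.133
```

Contact, right where it was predicted. Now building up the push.

```bash
python3 -m jog '[[[0,0,0.01,0,0],[0,0,0,0,0],[0,0,0,0,0]]]'; python3 -m jog '[[[0,0,0.01,0,0],[0,0,0,0,0],[0,0,0,0,0]]]'; python3 e.py
```

```text
time: 16.52
position: [0.5614, -0.0983, 0.1124]
tool_rot: [-3.132, -0.237, 0.001]
ft_force: [-1.0, 4.3, -0.3]
grip_width: 0.133
time: 16.9
position: [0.5614, -0.0984, 0.1124]
tool_rot: [-3.131, -0.237, 0.001]
ft_force: [-1.3, 5.5, -0.1]
grip_width: 0.127
yaw 8.641691260484265 turn units -0.0016617479031470594 to pre x,y 0.0031331761575772296 -1.506102458220571 z->.113 -0.01617471874944508 F [-1.3  5.5 -0.1]
```

```bash
python3 -m jog '[[[0,0,0.03,0,0],[0,0,0,0,0],[0,0,0,0,0],[0,0,0,0,0]]]'
python3 - <<'E'
from h import *
for i in range(6):
    eyes.get_image("top"); s=get_state(); print(np.round(s["ft_force"],1),np.round(s["torque"],2),np.round(s["tool_rot"],4))
E
python3 m.py q
```

```text
time: 17.4
position: [0.5614, -0.0985, 0.1124]
tool_rot: [-3.13, -0.237, 0.001]
ft_force: [-2.8, 6.9, 1.2]
grip_width: 0.132
[-2.4  7.8  0.1] [ 1.81  0.62 -0.03] [-3.1297e+00 -2.3750e-01  1.3000e-03]
[-3.2  6.5  0.1] [ 1.81  0.62 -0.01] [-3.1297e+00 -2.3760e-01  1.4000e-03]
[-2.1  7.3  0.2] [ 1.82  0.64 -0.03] [-3.1298e+00 -2.3740e-01  1.4000e-03]
[-2.8  7.4  0.8] [ 1.86  0.63 -0.04] [-3.1297e+00 -2.3760e-01  1.4000e-03]
[-2.6  7.3  0.8] [1.84 0.6  0.  ] [-3.1297e+00 -2.3740e-01  1.4000e-03]
[-3.6  7.3 -0.1] [ 1.84  0.67 -0.06] [-3.1297e+00 -2.3750e-01  1.4000e-03]
wrist 8696 ztop 0.1601 med 0.1587 x@y0 0.0006 yawerr deg -0.1 y ends [-0.04    0.1096] x rng [-0.0051  0.0065]
   side 1359 0.114 y [-0.0856 -0.0781]
   side 8710 0.0111 y [0.0775 0.089 ]
top few 0
scene 129 ztop 0.1638 med 0.1604 x@y0 -0.0008 yawerr deg -0.75 y ends [-0.0697  0.1109] x rng [-0.0057  0.0067]
   side 38 0.1066 y [-0.0904 -0.0775]
   side 271 -0.0049 y [0.077  0.0905]
```

View pics/qs.png

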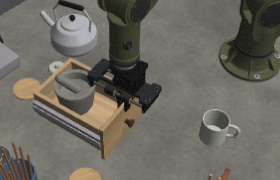

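View pics/qw.png

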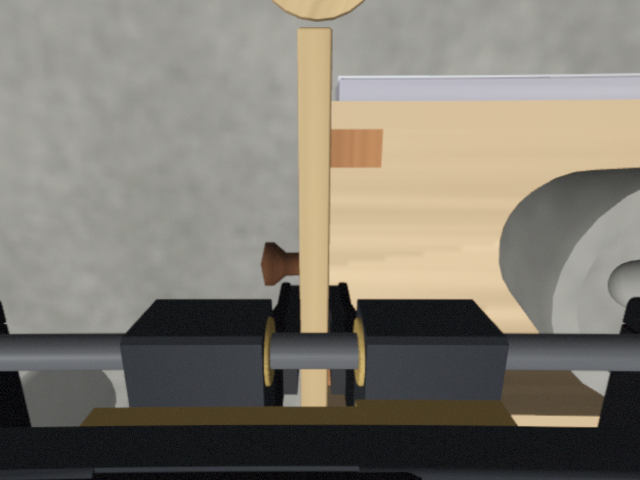

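Flush against the box: x ≈ 0.6 mm, y end +0.1096 (centred), top 0.160 (so the lower edge is about 0.020), yaw error about 0.1°. The wrist picture shows no gap between the board at (330,140) and the side ends. The push is about 7.6 N along the box, so I'll raise it to about 10 N and hold for over two seconds.

```bash
python3 -m jog '[[[0,0,0.02,0,0],[0,0,0.01,0,0],[0,0,0,0,0],[0,0,0,0,0],[0,0,0,0,0],[0,0,0,0,0]]]'
cat > f.py <<'E'
from h import *
F=[];
for i in range(8): eyes.get_image("top"); s=get_state(); F.append(s["ft_force"])
F=np.array(F); print(F.mean(0).round(2),"push",(F@[-.1504,.9886,0]).round(1),"lat",(F@[.9886,.1504,0]).mean().round(2),np.round(s["tool_rot"],4),s["position"].round(4),s["torque"].round(2))
E
python3 f.py
```

```text
time: 18.6
position: [0.5614, -0.0986, 0.1124]
tool_rot: [-3.128, -0.238, 0.002]
ft_force: [-3.3, 9.0, 1.1]
grip_width: 0.133
[-3.63  8.68  1.12] push [9.5 9.4 9.3 9.7 8.7 9.2 8.8 8.3] lat -2.28 [-3.1284e+00 -2.3840e-01  1.9000e-03] [ 0.5615 -0.0985  0.1124] [ 2.25  0.8  -0.05]
```

```bash
python3 -m jog '[[[0,0,0,0,0],[0,0,0,0,0],[0,0,0,0,0],[0,0,0,0,0],[0,0,0,0,0],[0,0,0,0,0],[0,0,0,0,0],[0,0,0,0,0],[0,0,0,0,0],[0,0,0,0,0]]]'; python3 -m jog '[[[0,0,0,0,0],[0,0,0,0,0],[0,0,0,0,0],[0,0,0,0,0],[0,0,0,0,0],[0,0,0,0,0],[0,0,0,0,0],[0,0,0,0,0],[0,0,0,0,0],[0,0,0,0,0]]]'; python3 f.py
python3 - <<'E'
from h import *
th=np.deg2rad(-81.35); x=np.array([np.cos(th),np.sin(th)]); y=np.array([-x[1],x[0]]); c=np.array([.5615,-.0981])
im,d,W=cloud("scene"); P=W.reshape(-1,3)
L=np.c_[(P[:,:2]-c)@x,(P[:,:2]-c)@y,P[:,2]]
Q=L[(L[:,0]>-.014)&(L[:,0]<.0)&(np.abs(L[:,1])<.11)&(L[:,2]>.025)&(L[:,2]<.155)&((np.abs(L[:,1])>.025))]
A=np.c_[Q[:,1],Q[:,2]-.02,np.ones(len(Q))]
k=np.linalg.lstsq(A,Q[:,0],rcond=None)[0]; r=Q[:,0]-A@k; m=np.abs(r)<.003; k=np.linalg.lstsq(A[m],Q[m,0],rcond=None)[0]
print(m.sum(),"dx/dy,dx/dz,face x at lower edge",k.round(4),"rms",r[m].std()); 
E_=L[(L[:,0]>-.012)&(L[:,0]<-.001)&(np.abs(L[:,1])>.03)&(np.abs(L[:,1])<.105)&(L[:,2]>.003)&(L[:,2]<.05)]
for lo,hi in((-.105,-.03),(.03,.105)):
    q=E_[(E_[:,1]>lo)&(E_[:,1]<hi)]; print(len(q),"lowest face z",np.percentile(q[:,2],[0,5]).round(4) if len(q) else "")
E
```

```text
time: 20.25
position: [0.5614, -0.0985, 0.1124]
tool_rot: [-3.128, -0.238, 0.002]
ft_force: [-3.7, 9.1, 0.7]
grip_width: 0.129
time: 21.5
position: [0.5614, -0.0986, 0.1124]
tool_rot: [-3.128, -0.238, 0.002]
ft_force: [-3.6, 9.4, 1.7]
grip_width: 0.129
[-3.24  8.68  0.98] push [10.2  8.9  8.1  9.3  9.5  8.2  9.1  9.3] lat -1.9 [-3.1283e+00 -2.3830e-01  2.1000e-03] [ 0.5614 -0.0986  0.1123] [ 2.27  0.8  -0.05]
686 dx/dy,dx/dz,face x at lower edge [ 0.001   0.016  -0.0066] rms 0.0009174921391328838
67 lowest face z [0.0032 0.0033]
99 lowest face z [0.003  0.0035]
```

The push has held at about 9 N (about 10 N total contact) for over 3 s. The fitted outer face has a yaw slope of 0.001 and a tilt of 0.016 rad, both inside the limits. Handing in.

```bash
python3 -c "
from bench import job; print(job.close_job())"
```

```text
the job is handed in; nothing more can be done
None
```

The drawer front is pressed flat against the open end of the box, knob outwards, and the arm is still gripping and pushing it. I gripped it by its top edge, lifted it straight out of the rack, carried it over the round board and eased it in until it touched. No verdict was reported when I handed the job in, at about 22 s of the 58 s.

**Last checks:**
- **Push:** it averaged about 9 N along the box (readings 8.1 to 10.2), or about 10 N total contact including friction. It held steady for over 3 s at a 60 N grip setting.
- **Position:** the front was within about 1 mm of the seat along the push. It was centred to within about 1 mm, with its top edge at 0.160 m, so the lower edge is about 20 mm above the counter.
- **Alignment:** yaw error was about 0.1° from the wrist camera, and a plane fit to the face gave a slope of 0.001. The scene camera's top-edge fit read -0.75°, but from only 129 points, so I trusted the other two.

**Weaker spots:**
- **Tilt:** the plane fit shows the top leaning towards the box by about 0.016 rad. That is inside the 0.03 limit, and part of it may be calibration error.
- **Lower edge:** I tried to measure it directly, but the reading picked up counter points. Its height is inferred from the top edge.
- **Other objects:** the rack and round board looked undisturbed after the lift. I did not measure everything again at the end, but nothing was touched that I could see.

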